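Load the spacer block and shut the parts case

TASK

The grey parts case has two compartments, one of them already holding an amber spacer block. Put the other amber spacer block, the one lying on the bench, into the empty compartment so that it stands flat on the floor with its bolt up, let go of it, then swing the lid of the case fully shut.

Things in the scene. Friction and masses are not known exactly. Their poses are not given: they have to be found in the camera images.
- block_center (a point): Centre of the amber spacer block on the bench, right of the case, 15 mm above its underside: 32 (x) x 44 (y) x 30 mm high, about 48 g, small bolt head on top (34 mm over all). It stands flat, bolt up; z is up. Its twin, in the case, stays there.
- free_pocket (a point): Middle of the floor of the empty compartment (left or right), 5 mm above the bench. The case: grey open box fixed to the bench, 125 (x) x 195 (y) x 52 mm high, walls 5 mm, two compartments side by side along y, each inside 115 (x) x 90 (y) mm, 47 deep, divider 45 mm high. The twin's is 95 mm away along y. Axes of the case: x to its hinged far side, y left, z up.
- lid_hinge (a point): Middle of the hinge line of the lid, over the far wall of the case, 54.5 mm above the bench; axes as those of the case (x to the far side, y left along the hinge, z up). Does not move with the lid. The lid is a flat plate, 5 mm thick, 195 mm wide, reaching 125 mm from the hinge, with a 60 mm wide tab mid-edge that reaches 139 mm; its mid-plane holds the hinge line.
- lid (a joint): Lid angle a, rad: 0 shut on the rim, 1.57 upright, 1.9 the stop, leaning away from the robot; starts at 1.7 to 1.88. The middle of its free edge is at 125 mm x (-cos a, sin a) in the case's x, z from the hinge. Stiff hinge (0.13 N m): it stays at any angle and takes 1 to 2 N at the free edge, pushed forward from behind, then pressed down from above. No latch.

How it is judged:
By the outcome, as a careful person would: the job done as asked, in the order asked, and still so for the second after the job is handed in, with the robot touching nothing.
It also fails if it takes over 58 s, if anything falls off the work surface, if the arm or the gripper's body presses on something with over 40 N, if the wrist force passes 120 N, or if a joint passes its speed limit or range.

ROBOT

A 6-joint arm with a two-finger parallel gripper is mounted at the origin on a cart in front of the work surface, level with it; the furniture and walls round the work are solid. World frame = base frame: x ahead of the robot, y to its left, z up, the work surface at z = 0. Lengths are in m, angles in degrees, forces in N, time in s.
With the tool pointing down it reaches from about 0.4 to 0.825 m from the base axis. Payload 7 kg.
Tool frame: the origin (TCP) lies midway between the tips of the shut fingers; the grasp point (between the pads) lies 19 mm behind it; z points along the fingers, y is the line along which they close (so a half turn about z gives the same grasp; the last joint's range is limited). The gripper opens to 88 mm and grips with 3 to 60 N. Pads are 19 mm wide; open, the fingers measure 130 mm over their backs; the gripper's body (78 mm by 193 mm) begins 47 mm behind the grasp point.
Start: joints at [-52.706, 20.546, 0.682, 0, -70.136, -16.507], TCP at [0.24, -0.631, 0.227] pointing down, gripper open.
Joint ranges: [-176.03, 176.03], [-82.01, 121.73], [-58.28, 71.71], [-173.87, 95.51], [-174.79, -0.11], [-173.66, 173.66]. Speed limits (degrees/s): [136.94, 136.94, 172.46, 180, 180, 180].

INTERFACE

Orientations are given as a 3x3 rotation matrix whose columns are the frame's x, y, z axes.
In Python, from rig import robot gives the robot as it stands. Calls block until the motion is done:
- robot.goto(position, orientation): joint-space move of the TCP to a pose.
- robot.servo_line(position, ori=None, speed=0.15): straight line of the TCP; ori=None keeps the orientation; speed is the mean speed in m/s.
- robot.movej(angles): joint-space move.
- robot.move_gripper(opening): opening from 0.0 (shut) to 1.0 (fully open); the grip force is fixed at half the most; returns when the fingers have stopped.
- robot.dwell(seconds).
- robot.ik(position, orientation): joint angles nearest the present ones, or None.
- robot.grab_frame(name): name is "scene" or "top"; returns (picture, depth): 480x640x3 uint8, red, green, blue; 480x640 float32, m along the optical axis (not along the pixel's ray), 0 where there is no reading.
- robot.camera_info(name): a dict with "vfov" (degrees; the focal length in pixels is half the picture's height over the tangent of half this angle, whatever the lens; pixels are square), "cx", "cy" (the principal point, pixels), "k1" (the pictures are not rectified: a ray, as slopes to the right and down, at radius r is drawn at 1 + k1 r^2 times it, then the intrinsics apply), "view" (4x4, takes a point from world to camera coordinates). Camera axes: x right, y down, z forward; pixel columns grow to the right and rows downward; lengths in m; the calibration is good to about 2 mm. A picture is of the moment at which its call begins. camera_info takes no time and is no camera call.
A pose or a line that the arm cannot do raises robot.Unreachable and nothing moves.
- robot.job_done(): hands the job in; it is judged then, once.
Readings, each from a call of its own:
- robot.read_t(): time.
- robot.read_qpos(): joint angles.
- robot.read_qvel(): joint speeds.
- robot.read_effort(): joint torques, N m.
- robot.read_position(): TCP position.
- robot.read_tcp_rot(): TCP orientation.
- robot.read_force(): force on the tool from outside, world axes, zero at the start.
- robot.read_ft_torque(): the same for the moment, N m.
- robot.read_grip_width(): opening from 0.0 (shut) to 1.0 (fully open).
- robot.read_finger_force(): force on a finger pad.
Only numpy, scipy, OpenCV 4.12 (cv2) and the standard library are available. Lean on these libraries where they do the work, as an engineer would, in place of code of your own. Each camera call takes 0.05 s, during which the arm holds its last target. There are 200 camera calls.

## Working session

There is one attempt and no reset: what is moved stays moved. The work goes in short steps, each a Python script; the robot and the scene stay as the last script left them, time stands still between calls to the robot, and variables do not carry over. Pictures are saved under pics/ and viewed, at most 10 in all, crops included, and the job is handed in when it is done.

```bash
mkdir -p pics; cat > h.py <<'E'
import numpy as np, cv2
from rig import robot
def cloud(name):
    im,d=robot.grab_frame(name); c=robot.camera_info(name)
    f=240/np.tan(np.radians(c['vfov']/2))
    u,v=np.meshgrid(np.arange(640.),np.arange(480.))
    K=np.array([[f,0,c['cx']],[0,f,c['cy']],[0,0,1]])
    p=cv2.undistortPoints(np.stack([u.ravel(),v.ravel()],1)[:,None],K,np.array([c['k1'],0,0,0.]))[:,0]
    z=d.ravel().astype(float)
    P=np.c_[p*z[:,None],z]; V=np.array(c['view']); R,t=V[:3,:3],V[:3,3]
    W=((P-t)@R).reshape(480,640,3)
    W[d==0]=np.nan
    rays=(np.c_[p,np.ones(len(p))]@R).reshape(480,640,3)
    return im,W,rays,-R.T@t
def onplane(rays,o,m,z):
    r=rays[m]; return o+r*((z-o[2])/r[:,2])[:,None]
E
python3 - <<'E'
from h import *
for n in ['scene','top']:
    im,W,r,o=cloud(n); cv2.imwrite(f'pics/{n}0.png',im[:,:,::-1]); np.savez(f'pics/{n}0.npz',im=im,W=W,r=r,o=o)
    print(n,o,robot.camera_info(n)['k1'],np.isnan(W).mean())
    hsv=cv2.cvtColor(im,cv2.COLOR_RGB2HSV)
    m=cv2.inRange(hsv,(12,120,80),(30,255,255))
    k,l,s,c=cv2.connectedComponentsWithStats(m)
    for i in range(1,k):
        if s[i,4]>40: print(s[i],c[i],np.nanmedian(W[l==i],0),np.nanpercentile(W[l==i],[2,98],axis=0).round(3).tolist())
E
```

```text
scene [-0.07535467 -0.55639481  0.63566029] -0.09700943707743744 0.003880208333333333
[ 538    0   45  118 2065] [559.69152542  56.32687651] [ 2.06146031  0.11581637 -0.05331793] [[2.049, 0.088, -0.279], [2.079, 0.149, 0.141]]
[548   3  11  27 134] [553.12686567  16.29104478] [ 3.19623444  0.5623327  -0.2194138 ] [[3.169, 0.546, -0.291], [3.227, 0.581, -0.145]]
[582  11  16  29 206] [589.26213592  23.64563107] [ 3.20662679  0.36366959 -0.20574844] [[3.179, 0.343, -0.292], [3.249, 0.386, -0.149]]
[544  32   9  20  94] [547.43617021  41.11702128] [ 3.19299232  0.56189817 -0.35572992] [[3.169, 0.546, -0.414], [3.219, 0.577, -0.305]]
[577  41  10  21 114] [581.21052632  50.64912281] [ 3.20310754  0.36629782 -0.3608785 ] [[3.172, 0.35, -0.417], [3.233, 0.387, -0.305]]
[124  90  56  32 658] [153.03343465 107.38905775] [0.67126835 0.63747298 0.02259787] [[0.624, 0.609, 0.005], [0.772, 0.665, 0.035]]
[251 121   6  12  49] [253.53061224 126.04081633] [0.77930217 0.3740354  0.02159699] [[0.763, 0.352, 0.009], [0.79, 0.384, 0.038]]
[  404   155   236   164 15612] [516.45580323 229.20087112] [ 0
[... 1070 characters left out ...]
24, -0.475, 0.059], [0.912, -0.096, 0.068]]
[96 90 33  9 45] [111.57777778  93.46666667] [0.79496954 0.34602764 0.02070891] [[0.785, 0.315, 0.015], [0.803, 0.377, 0.026]]
[ 94  97  40  11 158] [112.53164557 102.89240506] [0.77435064 0.34307687 0.01990228] [[0.768, 0.302, 0.014], [0.784, 0.38, 0.026]]
[277 105  38  29 339] [292.89970501 121.57817109] [ 0.72840598 -0.01569123  0.04944908] [[0.714, -0.067, 0.012], [0.757, 0.001, 0.061]]
[157 312  13  14  82] [161.58536585 316.93902439] [0.3446414  0.23071191 0.00504435] [[0.329, 0.217, 0.001], [0.352, 0.239, 0.008]]
[131 337  13  15 120] [137.29166667 344.05833333] [0.28695993 0.27888621 0.00482046] [[0.274, 0.268, 0.001], [0.299, 0.29, 0.008]]
```

View pics/scene0.png

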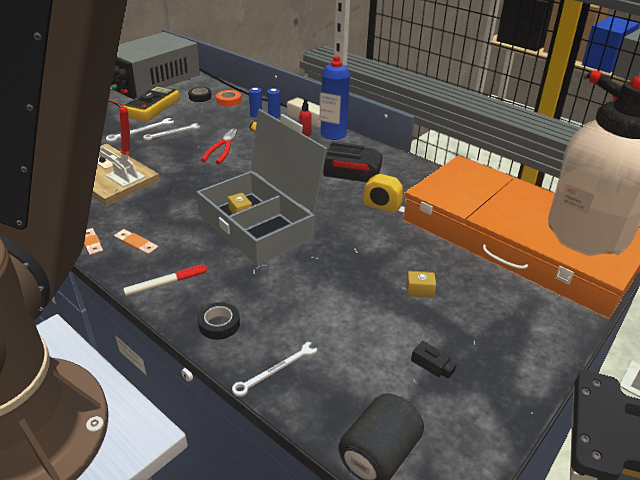

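View pics/top0.png

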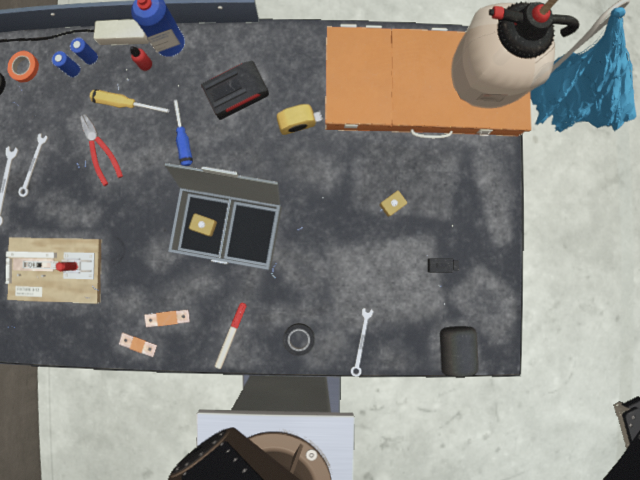

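The top view shows the bench block at about (394,203), bolt up. The case is centred near (225,228), with the twin in its left compartment at (202,224), so the right one around (252,235) is empty. The lid leans back along row 180. Next I measure these.

```bash
cat > meas.py <<'E'
from h import *
def rect(p,name):
    r=cv2.minAreaRect((p[:,:2]*1000).astype(np.float32)); b=cv2.boxPoints(r)
    print(name,len(p),'c',np.round(r[0],1),'size',np.round(r[1],1),'ang',round(r[2],1)); print(b.round(1).tolist()); return r
E
python3 - <<'E'
from meas import *
for n in ['top','scene']:
    D=np.load(f'pics/{n}0.npz'); im,W,rays,o=D['im'],D['W'],D['r'],D['o']
    hsv=cv2.cvtColor(im,cv2.COLOR_RGB2HSV)
    u,v=(394,203) if n=='top' else (421,284)
    print(n,'hsv',hsv[v+5,u+3])
    box=np.zeros((480,640),np.uint8); box[v-25:v+25,u-25:u+25]=1
    m=(cv2.inRange(hsv,(10,70,60),(35,255,255))>0)&(box>0)
    k,l,s,c=cv2.connectedComponentsWithStats(m.astype(np.uint8)); i=1+s[1:,4].argmax()
    m=l==i
    print('z pct',np.nanpercentile(W[m][:,2],[5,50,95]))
    mt=cv2.morphologyEx(m.astype(np.uint8),cv2.MORPH_CLOSE,np.ones((7,7)))>0
    if n=='top': rect(onplane(rays,o,mt,0.030),'block ray z30')
    w=W[(box>0)&(W[...,2]>.022)&(W[...,2]<.045)]; rect(w,'block depth')
    # case
    R=(W[...,0]>.4)&(W[...,0]<.75)&(W[...,1]>-.06)&(W[...,1]<.3)
    g=(hsv[...,1]<60)
    for lo,hi in((.047,.056),(.049,.054)):
        mm=(R&g&(W[...,2]>lo)&(W[...,2]<hi)).astype(np.uint8)
        k,l,s,c=cv2.connectedComponentsWithStats(mm,connectivity=8); i=1+s[1:,4].argmax()
        rect(onplane(rays,o,l==i,.052),f'rim {lo}')
    if n=='top': cv2.imwrite('pics/rim.png',cv2.resize(np.hstack([im[140:290,150:300,::-1],np.repeat((l==i)[140:290,150:300,None]*np.uint8(255),3,2)]),None,fx=2.6,fy=2.6))
    # lid points
    L=W[R&g&(W[...,2]>.075)&(W[...,2]<.2)]; L=L[(L[:,0]>.55)]
    print('lid',len(L),np.percentile(L,[1,50,99],axis=0).round(3).tolist())
    c=L.mean(0);q=np.linalg.svd(L-c,full_matrices=False)[2][2]; print('plane',c,q)
    # tall stuff list behind lid
    for x in np.arange(.6,.95,.05):
        print(round(x,2),[round(float(np.nanmax(np.r_[0,W[...,2][(abs(W[...,0]-x-.025)<.025)&(abs(W[...,1]-y)<.025)]])),2) for y in np.arange(-.3,.4,.05)])
E
```

```text
top hsv [ 23 104 187]
z pct [0.01683305 0.02938302 0.03258021]
block ray z30 392 c [ 576.  -225.7] size [32.  47.9] ang 37.7
[[548.7000122070312, -216.5], [578.0, -254.39999389648438], [603.2999877929688, -234.89999389648438], [574.0, -197.0]]
block depth 370 c [ 577.5 -227. ] size [31.8 44.8] ang 36.5
[[551.4000244140625, -218.39999389648438], [578.0, -254.39999389648438], [603.5999755859375, -235.5], [577.0, -199.5]]
rim 0.047 823 c [520.4  99.3] size [196.7 124.8] ang 81.0
[[443.3999938964844, 11.899999618530273], [566.7000122070312, -7.699999809265137], [597.5, 186.6999969482422], [474.20001220703125, 206.1999969482422]]
rim 0.049 541 c [519.3 100. ] size [196.3 123.2] ang 81.5
[[443.8999938964844, 12.0], [565.7999877929688, -6.199999809265137], [594.7000122070312, 187.89999389648438], [472.79998779296875, 206.10000610351562]]
lid 2294 [[0.573, -0.008, 0.076], [0.595, 0.086, 0.14], [0.617, 0.181, 0.192]]
plane [0.59488656 0.08606091 0.13773438] [-0.97060341  0.14979071  0.18839258]
0.6 [0.0, 0.03, 0.01, 0.01, 0.0, 0.01, 0.01, 0.19, 0.19, 0.18, 0.18, 0.01, 0.01, 0.02]
0.65 [0.01, 
[... 1309 characters left out ...]
3], [0.613, 0.181, 0.192]]
plane [0.59151452 0.08035641 0.13190127] [ 0.97112911 -0.15436432 -0.1818788 ]
0.6 [0.01, 0.0, 0.01, 0.0, 0.0, 0.0, 0.0, 0.19, 0.19, 0.18, 0.18, 0.01, 0.01, 0.02]
0.65 [0.01, 0.0, 0.0, 0.0, 0.01, 0.0, 0.0, 0.0, 0.0, 0.0, 0.0, 0.0, 0.01, 0.01]
0.7 [0.07, 0.07, 0.07, 0.07, 0.07, 0.07, 0.07, 0.0, 0.05, 0.0, 0.0, 0.0, 0.0, 0.01]
0.75 [0.07, 0.07, 0.07, 0.07, 0.07, 0.06, 0.04, 0.06, 0.06, 0.06, 0.0, 0.0, 0.0, 0.03]
0.8 [0.33, 0.07, 0.07, 0.07, 0.07, 0.0, 0.01, 0.05, 0.06, 0.06, 0.0, 0.04, 0.06, 0.0]
0.85 [0.07, 0.07, 0.07, 0.07, 0.07, 0.01, 0.0, 0.04, 0.0, 0.0, 0.18, 0.19, 0.09, 0.0]
0.9 [0.07, 0.07, 0.07, 0.07, 0.07, 0.0, 0.01, 0.09, 0.09, 0.09, 0.18, 0.19, 0.09, 0.09]
```

View pics/rim.png

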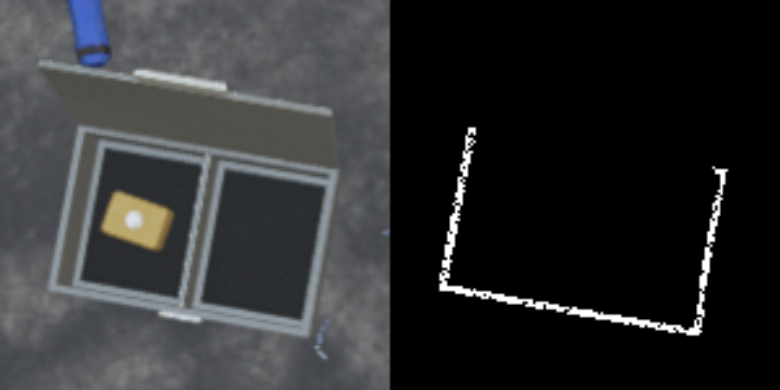

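The case is yawed about -8.9° with its centre near (519.5, 98.8) mm. The measured rim is 125×197 mm, which matches the given size. The lid is at about 1.76 rad. The block is near (576, -227) mm, with its 32 mm axis at about 37.5° and its top at 30 mm, both consistent. Now picking it up.

```bash
cat >> h.py <<'E'
yaw=np.radians(-8.9); cx=np.array([np.cos(yaw),np.sin(yaw),0]); cy=np.array([-np.sin(yaw),np.cos(yaw),0])
CASE=np.array([.5195,.0988,0]); POCK=CASE-.0475*cy; HINGE=CASE+.060*cx+[0,0,.0545]
def down(deg):
    t=np.radians(deg); y=np.array([np.cos(t),np.sin(t),0]); z=np.array([0,0,-1.]); return np.c_[np.cross(y,z),y,z]
def best(pos,deg):
    c=[(abs(q[5]-robot.read_qpos()[5]),d) for d in(deg,deg+180) if (q:=robot.ik(pos,down(d))) is not None]
    return down(min(c)[1])
E
python3 - <<'E'
from h import *
B=np.array([.576,-.227,0]); R=best(B+[0,0,.1],37.5)
robot.goto(B+[0,0,.1],R); robot.servo_line(B+[0,0,.005],speed=.12)
print(robot.read_force(),robot.read_position())
robot.move_gripper(0.0); print('w',robot.read_grip_width()*88,robot.read_finger_force())
robot.servo_line(B+[0,0,.2],speed=.2)
P=POCK+[0,0,.2]; R=best(P,81.1); robot.goto(P,R)
print('w',robot.read_grip_width()*88,robot.read_position(),P,robot.read_qpos(),robot.read_t())
robot.servo_line(POCK+[0,0,.07],speed=.15); print(robot.read_force())
for n in('top','scene'):
    im=robot.grab_frame(n)[0]; cr=im[100:320,120:360] if n=='top' else im[60:280,170:410]
    cv2.imwrite(f'pics/{n}1.png',cr[:,:,::-1])
cv2.imwrite('pics/hov.png',np.hstack([cv2.resize(cv2.imread(f'pics/{n}1.png'),(400,367)) for n in('top','scene')]))
E
```

```text
[-0.20842636  0.53210994 -0.5673889 ] [ 0.5766039  -0.22715824  0.00568488]
w 31.91821962564605 29.992222487926483
w 32.06815111747633 [0.51241072 0.05137216 0.19979234] [0.51215126 0.05187191 0.2       ] [ 2.76002679e+01  6.60824296e+00 -2.15262535e+01  1.26977837e-02
 -6.18920037e+01  5.34217944e+01] 6.1417
[-0.57412673  0.52833016 -0.32324631]
```

View pics/hov.png

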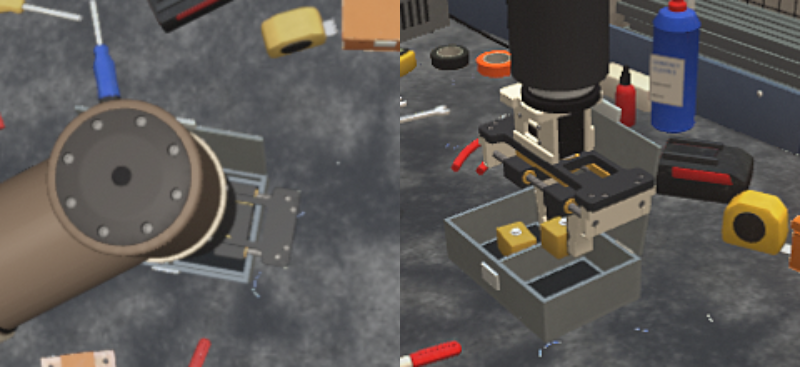

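The block is held with its bolt up over the right compartment. In the right-hand view it is at about (555,235), clear of the divider and the lid. I'll lower it 12 mm nearer the front for lid clearance, checking force.

```bash
python3 - <<'E'
from h import *
P=POCK-.012*cx
robot.servo_line(P+[0,0,.07],speed=.1)
f0=robot.read_force()
z=.04
while z>=.0085:
    robot.servo_line(P+[0,0,z],speed=.08); f=robot.read_force()-f0
    print(round(z,4),f.round(1))
    if np.linalg.norm(f)>4: break
    z-=.01 if z>.02 else .0015
print(robot.read_position()-P)
robot.move_gripper(40/88); print('w',robot.read_grip_width()*88,(robot.read_force()-f0).round(1))
robot.servo_line(P+[0,0,.1],speed=.1); robot.servo_line(P+[0,0,.25],speed=.25)
robot.move_gripper(0.)
Q=HINGE+.075*cx; Q[2]=.27
R=best(Q,81.1); robot.goto([.40,-.15,.30],R)
im=robot.grab_frame('top')[0]; im2=robot.grab_frame('scene')[0]
cv2.imwrite('pics/pl.png',np.hstack([cv2.resize(im[140:290,150:300,::-1],(400,400)),cv2.resize(im2[90:270,190:370,::-1],(400,400))]))
print(robot.read_t())
E
```

```text
0.04 [ 1.3  0.8 -0.8]
0.03 [ 0.9  0.3 -0.8]
0.02 [ 1.   0.2 -1.4]
0.0185 [ 1.2 -0.4 -1. ]
0.017 [ 0.4  1.  -1.2]
0.0155 [ 0.4  1.  -1.1]
0.014 [ 0.8  1.  -0.3]
0.0125 [ 0.9  0.  -0.3]
0.011 [ 0.8 -0.6 -0.5]
0.0095 [0.1 0.9 5.9]
[2.56954139e-04 8.78086566e-05 9.87903993e-03]
w 40.1138835653855 [ 0.3 -0.6 -0.5]
14.4417
```

View pics/pl.png

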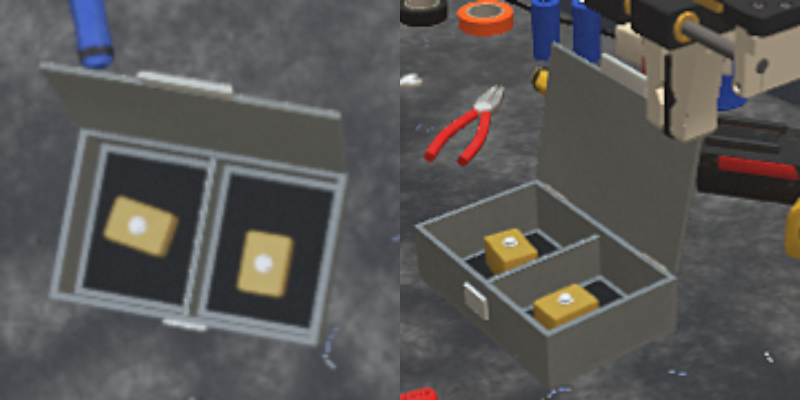

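Both blocks stand flat with their bolts up: the placed one is at (265,263) in the left view and the twin at (140,225). Now closing the lid from behind with shut fingers.

```bash
python3 - <<'E'
from h import *
def at(x,z): p=HINGE+x*cx; p[2]=z; return p
Q=at(.075,.30); R=best(Q,81.1); robot.goto(Q,R); f0=robot.read_force()
robot.servo_line(at(.075,.162),speed=.15); print('behind',(robot.read_force()-f0).round(1))
robot.servo_line(at(.04,.162),speed=.1); print((robot.read_force()-f0).round(1))
r=.112; ok=True
for a in np.r_[1.57,np.arange(1.45,-.01,-.12),0.0,-.012,-.024]:
    off=.0025+.0095*np.sin(max(a,0))
    x=-r*np.cos(a)+off*np.sin(a); z=.0545+r*np.sin(a)+off*np.cos(a)
    robot.servo_line(at(x,z),speed=.08); f=robot.read_force()-f0
    print(round(a,2),f.round(1), end=' ')
    if np.linalg.norm(f)>14: print('stop'); break
p=robot.read_position(); print(p,robot.read_t())
robot.servo_line(p+[0,0,.15],speed=.15)
robot.goto([.40,-.2,.30],R)
im,W,_,_=cloud('top'); im2,W2,_,_=cloud('scene')
cv2.imwrite('pics/shut.png',np.hstack([cv2.resize(im[140:290,150:300,::-1],(400,400)),cv2.resize(im2[90:270,190:370,::-1],(400,400))]))
for w in(W,W2):
    C=(w-CASE)@np.c_[cx,cy,[0,0,1]]
    for x in(-.05,-.02,.02,.05):
        s=C[(abs(C[...,0]-x)<.01)&(abs(C[...,1])<.08)&(C[...,2]<.2)]; print(x,len(s),np.median(s[:,2]).round(4),end='; ')
    print()
print(robot.read_t())
E
```

```text
behind [ 1.   0.4 -0.8]
[ 0.8 -0.1 -0.3]
1.57 [ 2.5 -0.6 -1.1] 1.45 [ 1.3  0.1 -1.3] 1.33 [ 1.7 -0.5 -0.4] 1.21 [ 0.9 -0.4 -0.5] 1.09 [ 1.5 -0.3 -0.9] 0.97 [1.3 0.9 0.4] 0.85 [ 0.5 -0.8 -0.3] 0.73 [0.7 0.2 0.1] 0.61 [ 1.5 -0.6 -0.3] 0.49 [ 1.2  0.4 -1.4] 0.37 [ 2.7  0.  -1.1] 0.25 [ 0.9 -1.3 -1. ] 0.13 [ 2.   0.3 -0.7] 0.01 [ 1.7 -0.7 -0.5] 0.0 [1.7 0.3 0.7] -0.01 [-3.9 -0.5 15.5] stop
[0.46839226 0.10692374 0.05699348] 22.5667
-0.05 881 0.0567; -0.02 882 0.058; 0.02 879 0.058; 0.05 869 0.057; 
-0.05 611 0.0585; -0.02 561 0.0599; 0.02 522 0.0597; 0.05 464 0.0584; 
25.0667
```

View pics/shut.png

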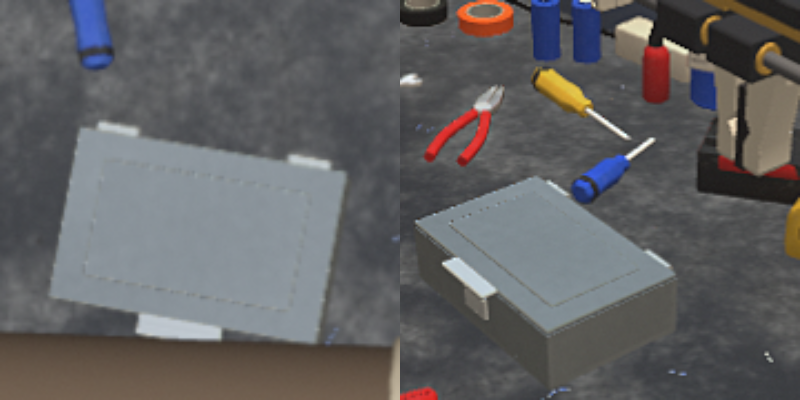

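The lid lies flat on the rim, at about 57 mm all over, and the press met a 15 N stop. The robot is clear.

```bash
python3 -c "
from rig import robot
print(robot.job_done())"
```

```text
the job is handed in; nothing more can be done
None
```

The spacer block stands flat, bolt up, in the right-hand compartment; the lid is fully shut, the robot is clear, and I handed the job in at about 25 s.

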